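# Washed pots from the drying rack into their saucers

### The arm

A 6-joint arm with a two-finger parallel gripper is mounted at the origin on the work surface. World frame = base frame: x ahead of the robot, y to its left, z up, the work surface at z = 0. Lengths are in m, angles in rad, forces in N, time in s.
With the tool pointing down it reaches from about 0.275 to 0.75 m from the base axis. Payload 10.2 kg.
Tool frame: the origin (TCP) lies midway between the tips of the shut fingers; the grasp point (between the pads) lies 19 mm behind it (ctrl.tcp_to_grasp is the distance from the TCP to the grasp point, in m); y points along the fingers, x is the direction in which the jaws open and shut, and the axes are right-handed (so a half turn about y gives the same grasp; the last joint's range is limited). The gripper opens to 88 mm and grips with 3 to 60 N. Pads are 18 mm wide; open, the fingers measure 123 mm over their backs; the gripper's body (75 mm by 187 mm) begins 45 mm behind the grasp point.
Start: joints at [0.994, 0.313, 1.498, -0, 1.331, -0.223], TCP at [0.182, 0.492, 0.239] pointing down, gripper open.
Joint ranges: [-2.94, 2.94], [-0.97, 2.17], [0.19, 2.56], [-1.23, 4.37], [0.02, 3.11], [-2.88, 2.88]. Speed limits (rad/s): [2.39, 2.39, 3.01, 3.14, 3.14, 3.14].

### API

Orientations are given as a rotation vector (axis times angle).
In Python, from station import ctrl gives the robot as it stands.
- The arm moves only by the tool drive_tool, never from a script. Its argument "targets" is a list of rows, each a list of 3 entries, a list of its own where there are three numbers: the shift along the tool's x, y, z in m, then the turn, a rotation vector about the tool's x, y, z in degrees, then the opening, from 0 (shut) to 1 (fully open). In form: [[[dx, dy, dz], [ax, ay, az], jaw], ...]. A call has 1 to 12 rows; each row is the pose to reach, as a shift and turn from the pose commanded when the call began, along the tool's axes at that moment; what a row does not reach only later rows make up. A row lasts 1/12 s, in which the tool goes at most 41.7 mm and 7.16 degrees, less where a joint would pass 70% of its speed; a pose out of reach is approached as far as the arm can. A call with a gripper value outside its range is refused whole. The fingers move at their own pace and stop on an object; "force" is the grip in N (left out, the last holds). Time passes only in rows, so rows that repeat a pose let the fingers close. It gives the time, the measured TCP pose, the force and the opening at its end, in the units of the state.
- ctrl.state(): the state, without advancing time (a new reading comes with each control period).
- ctrl.grab_frame(name): name is "scene" or "top" or "wrist"; returns a dict with "img" (480x640x3 uint8, blue, green, red), "camera_matrix" (3x3 intrinsics, pixels), "k1" (the pictures are not rectified: a ray, as slopes to the right and down, at radius r is drawn at 1 + k1 r^2 times it, then the intrinsics apply), "extrinsics" (4x4, takes a point from world to camera coordinates). Camera axes: x right, y down, z forward; pixel columns grow to the right and rows downward; lengths in m; the calibration is good to about 2 mm. A picture is of the moment at which its call begins. There is no depth.
- ctrl.hand_in(): hands the job in, once; it reports no verdict.
Trained networks look in the newest picture that a camera, given by its name, has taken for a name from the list of things; names that differ only in an ending like _2 or _b are one class to them, and where a whole thing is asked for, a point or a joint stands for the part that bears it (a point fixed in the world has none). Each returns a list of dicts, best first, with "confidence" (0 to 1); they miss things now and then, are a little off and sometimes report something else, mostly with a low value. They report only what shows in the picture. A call takes as long as a camera call. They do not tell look-alikes from the thing itself.
- ctrl.masks_of(camera, target): "pixels" (480x640 bool, what is visible of it).
- ctrl.mark_of(camera, target): "position" ([x, y, z] in m, in world coordinates, good to about 4 mm: a listed point, or the origin of a listed thing).
The state is a dict: "t": time; "q": joint angles; "joint_vel": joint speeds; "tau": joint torques, N m; "position": TCP position; "tool_rot": TCP orientation; "wrist_force": force on the tool from outside, world axes, zero at the start; "moment": the same for the moment, N m; "width": finger opening in m.
Only numpy, scipy, OpenCV 4.12 (cv2) and the standard library are available. Lean on these libraries where they do the work, as an engineer would, in place of code of your own. Each camera call takes 0.05 s, during which the arm holds its last target.

### The job

The four clay pots have been washed and are dry: move the whole row from the white wire drying rack to the dark plant stand, in the order in which the saucers are set out there, so that each pot stands upright and flat in the saucer of its own shape and size. Leave the saucers where they lie, set each pot down gently rather than dropping it in, and do not knock any pot over.

Things in the scene. Friction and masses are not known exactly. Their poses are not given: they have to be found in the camera images.
- drying_rack: White coated-wire draining rack, 520 mm long (its y axis, along the row), 116 mm deep (x), its flat top 30 mm above the bench. Fixed. Origin: bench level under its centre. Either rack may be the one nearer the robot. The four washed pots stand on it in one row, about 100 mm apart centre to centre, in any order; a scrubbing brush (85 x 36 mm, 38 mm high) lies across its +y end.
- plant_rack: Low plant stand of five dark metal slats, 520 mm long (its y axis, along the row), 116 mm deep (x), its flat top 30 mm above the bench. Fixed. Origin: bench level under its centre. Either rack may be the one nearer the robot. The four saucers are set out on it in one row, about 100 mm apart centre to centre, in any order; a small white jar (36 mm wide, 50 mm high) stands at its -y end.
- pot_large: The larger of the two round flower pots. Fired-clay, open at the top, hollow, stands upright and loose on the drying rack at the start. Origin: centre of the underside; z up. 64 mm high, underside 48 mm across, upright rim collar 66 mm across and 20 mm deep at the top, to be gripped from above across the collar. About 130 g.
- pot_small: The smaller of the two round flower pots. Fired-clay, open at the top, hollow, stands upright and loose on the drying rack at the start. Origin: centre of the underside; z up. 46 mm high, underside 32 mm across, upright rim collar 46 mm across and 16 mm deep at the top, to be gripped from above. About 60 g.
- pot_square: The square flower pot. Fired-clay, open at the top, hollow, stands upright and loose on the drying rack at the start. Origin: centre of the underside; z up. 58 mm high, underside 46 x 46 mm, upright rim collar 54 x 54 mm and 18 mm deep; x and y along its sides, turned up to about 25 degrees to its rack. About 130 g.
- pot_trough: The oblong flower pot (trough). Fired-clay, open at the top, hollow, stands upright and loose on the drying rack at the start. Origin: centre of the underside; z up. 48 mm high, underside 38 mm (x) x 72 mm (y), upright rim collar 46 mm (x) x 80 mm (y) and 16 mm deep; its long side lies roughly along its rack. Grip across the 46 mm. About 140 g.
- saucer_large: The larger round clay saucer, for the larger round pot: 78 mm across at the rim, level floor about 64 to 70 mm across. 14 mm high, floor 5 mm thick (the pot's underside ends 5 mm above the saucer's underside). Loose, lying flat on the plant rack. Origin: centre of the underside; z up.
- saucer_small: The smaller round clay saucer, for the smaller round pot: 60 mm across at the rim, floor about 46 to 52 mm across. 14 mm high, floor 5 mm thick (the pot's underside ends 5 mm above the saucer's underside). Loose, lying flat on the plant rack. Origin: centre of the underside; z up.
- saucer_square: The square clay saucer, for the square pot: 74 x 74 mm outside, walls 5 mm, floor 64 x 64 mm, x and y along its sides (within 5 degrees of its rack's). 14 mm high, floor 5 mm thick (the pot's underside ends 5 mm above the saucer's underside). Loose, lying flat on the plant rack. Origin: centre of the underside; z up.
- saucer_trough: The oblong clay saucer, for the trough: 64 mm (x) x 100 mm (y) outside, walls 5 mm, floor 54 x 90 mm; its long side lies along its rack. 14 mm high, floor 5 mm thick (the pot's underside ends 5 mm above the saucer's underside). Loose, lying flat on the plant rack. Origin: centre of the underside; z up.
There are look-alikes about, which are no part of the job. What is shaped like the pot_trough but turquoise is not meant.

How it is judged:
At the end, for the whole second after the job is handed in: Each of the four pots stands in its own saucer: base flat on the saucer's floor (underside 2 to 8 mm above the saucer's underside), within 13 mm of the saucer's centre, tilted less than 0.08 rad, at rest; and each saucer is within 25 mm of where it lay at the start (horizontal distance between pot_large and saucer_large below 0.013 m and z of pot_large in the frame of saucer_large between 0.002 and 0.008 m and angle between each of pot_large, pot_small, pot_square, pot_trough's own z axis and vertical below 0.08 rad and distance of each of saucer_large, saucer_small, saucer_square, saucer_trough from where it was at the start of the episode below 0.025 m and linear speed of each of pot_large, pot_small, pot_square, pot_trough below 0.02 m/s and angular speed of each of pot_large, pot_small, pot_square, pot_trough below 0.2 rad/s and horizontal distance between pot_small and saucer_small below 0.013 m and z of pot_small in the frame of saucer_small between 0.002 and 0.008 m and horizontal distance between pot_square and saucer_square below 0.013 m and z of pot_square in the frame of saucer_square between 0.002 and 0.008 m and horizontal distance between pot_trough and saucer_trough below 0.013 m and z of pot_trough in the frame of saucer_trough between 0.002 and 0.008 m); the robot touches nothing.
It fails at once if a pot goes into its saucer (last 25 mm) faster than 0.5 m/s: dropped or slammed down ((horizontal distance between pot_large and saucer_large below 0.03 m and z of pot_large in the frame of saucer_large below 0.03 m and linear speed of pot_large above 0.5 m/s) or (horizontal distance between pot_small and saucer_small below 0.03 m and z of pot_small in the frame of saucer_small below 0.03 m and linear speed of pot_small above 0.5 m/s) or (horizontal distance between pot_square and saucer_square below 0.03 m and z of pot_square in the frame of saucer_square below 0.03 m and linear speed of pot_square above 0.5 m/s) or (horizontal distance between pot_trough and saucer_trough below 0.03 m and z of pot_trough in the frame of saucer_trough below 0.03 m and linear speed of pot_trough above 0.5 m/s)).
It fails at once if a pot is knocked over (tilted more than 0.7 rad) (angle between any of pot_large, pot_small, pot_square, pot_trough's own z axis and vertical above 0.7 rad).
It also fails if it takes over 106 s, if anything falls off the work surface, if the arm or the gripper's body presses on something with over 40 N, if the wrist force passes 120 N, or if a joint passes its speed limit or range.

## Working session

There is one attempt and no reset: what is moved stays moved. The work goes in short steps, Python scripts to look and compute and a tool call to move; the robot and the scene stay as the last step left them, time stands still between calls to the robot, and variables do not carry over. Pictures are saved under pics/ and viewed, and the job is handed in when it is done.

Besides the shell and the picture viewer there is one more tool, called as name(argument=value, ...), one argument or row to a line, values as JSON. drive_tool: Moves the arm, as the interface text tells. Its arguments: {"type":"object","properties":{"targets":{"type":"array"},"force":{"type":"number"}},"required":["targets"]}

```bash
ls; mkdir -p pics; python3 - <<'E'
from station import ctrl
import cv2, numpy as np
print(ctrl.state())
for n in ["scene","top","wrist"]:
    f=ctrl.grab_frame(n); cv2.imwrite(f"pics/{n}0.png",f["img"])
    print(n,f["camera_matrix"].tolist(),f["k1"],np.round(f["extrinsics"],4).tolist())
E
```

```text
pics
{'t': 0.0, 'q': array([ 9.93608170e-01,  3.13465556e-01,  1.49844628e+00, -1.38571988e-05,
        1.33095984e+00, -2.23395654e-01]), 'joint_vel': array([ 0.00168387, -0.0002115 ,  0.00137844,  0.00085325, -0.00200335,
       -0.00030793]), 'tau': array([-1.17494048e-03, -4.02209938e+01, -2.52266425e+01,  6.93908427e-02,
        3.53025156e-02, -9.77172476e-05]), 'position': array([0.18176775, 0.49227227, 0.23814964]), 'tool_rot': array([-1.35656025, -0.94384784,  0.94579865]), 'wrist_force': array([0.16033701, 0.29786647, 0.03407345]), 'moment': array([-0.00440445,  0.01748441,  0.06294151]), 'width': 0.08800205496897175}
scene [[580.8733496542486, 0.0, 316.4198862975255], [0.0, 580.8733496542486, 239.04896864873623], [0.0, 0.0, 1.0]] 0.02357333518440612 [[0.3323, 0.9431, 0.0149, -0.1503], [0.7379, -0.2501, -0.6269, -0.3261], [-0.5875, 0.2193, -0.7789, 1.6013], [0.0, 0.0, 0.0, 1.0]]
top [[436.46704311240126, 0.0, 318.01361034991066], [0.0, 436.46704311240126, 247.59877999461276], [0.0, 0.0, 1.0]] -0.05311512760992736 [[-0.022, -0.9997, 0.0094, -0.0289], [-0.9914, 0.0206, -0.1295, 0.483], [0.1292, -0.0121, -0.9915, 0.8702], [0.0, 0.0, 0.0, 1.0]]
wrist [[423.394137609737, 0.0, 324.08661292656234], [0.0, 423.394137609737, 232.33585177036235], [0.0, 0.0, 1.0]] -0.04518345557519033 [[0.3474, 0.9377, -0.0008, -0.5247], [0.8908, -0.3297, 0.3126, -0.0422], [0.2929, -0.1093, -0.9499, 0.3896], [0.0, 0.0, 0.0, 1.0]]
```

View pics/scene0.png

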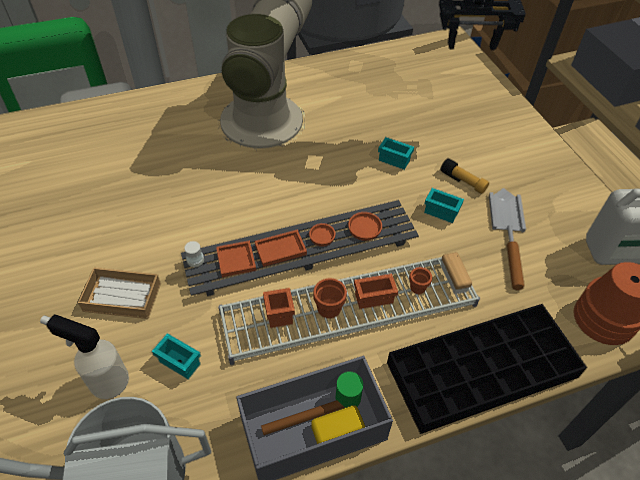

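View pics/top0.png

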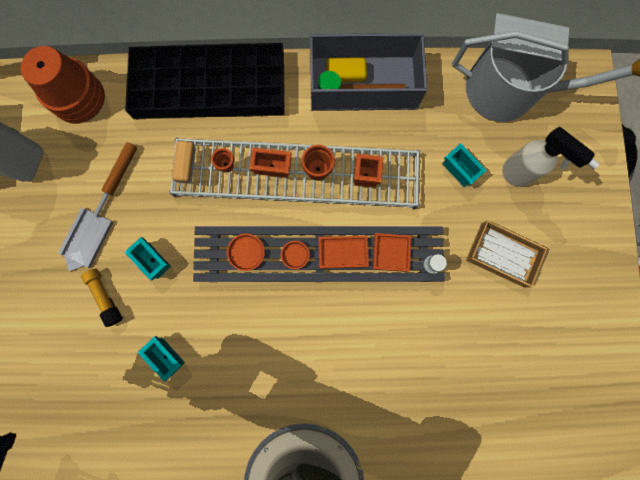

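```bash
python3 - <<'E'
from station import ctrl
import numpy as np
for c in ["top","scene"]:
  for t in ["drying_rack","plant_rack","pot_large","pot_small","pot_square","pot_trough","saucer_large","saucer_small","saucer_square","saucer_trough"]:
    for d in ctrl.mark_of(c,t)[:3]: print(c,t,round(d["confidence"],2),np.round(d["position"],4))
print(ctrl.state()['t'])
E
```

```text
top drying_rack 0.3 [0.6574 0.0583 0.0324]
top plant_rack 0.62 [ 0.4704 -0.0449  0.0019]
top pot_large 0.95 [ 0.6474 -0.0419  0.0312]
top pot_small 0.97 [0.6579 0.1526 0.0289]
top pot_small 0.19 [ 0.6469 -0.0411  0.0306]
top pot_square 0.81 [ 0.6328 -0.1448  0.0287]
top pot_square 0.23 [ 0.4659 -0.0891  0.0302]
top pot_trough 0.88 [ 0.6509 -0.3532 -0.0007]
top pot_trough 0.67 [0.2631 0.2805 0.0011]
top pot_trough 0.61 [ 0.4646  0.3157 -0.0026]
top saucer_large 0.85 [0.473  0.1097 0.0283]
top saucer_small 0.58 [0.4644 0.0057 0.0287]
top saucer_small 0.54 [ 0.4694 -0.044  -0.0013]
top saucer_square 0.92 [ 0.4656 -0.1898  0.0281]
top saucer_trough 0.91 [ 0.4689 -0.0886  0.0278]
scene plant_rack 0.82 [ 0.4715 -0.0436  0.0013]
scene plant_rack 0.64 [0.4726 0.1102 0.0287]
scene pot_large 0.6 [ 0.6479 -0.0401  0.0309]
scene pot_small 0.87 [0.6635 0.1512 0.0285]
scene pot_small 0.48 [0.47   0.0098 0.0298]
scene pot_square 0.95 [ 0.6276 -0.1461  0.0265]
scene pot_trough 0.95 [0.2657 0.2845 0.0007]
scene pot_trough 0.94 [0.6545 0.0574 0.0295]
scene pot_trough 0.87 [0.4683 0.3123 0.0008]
scene saucer_large 0.82 [0.4741 0.1089 0.0289]
scene saucer_small 0.67 [0.4681 0.0084 0.0285]
scene saucer_square 0.73 [ 0.4669 -0.1904  0.0276]
scene saucer_square 0.31 [0.4735 0.1087 0.0304]
scene saucer_trough 0.76 [ 0.4711 -0.0896  0.0267]
1.15
```

```bash
cat > h.py <<'E'
import numpy as np, cv2
from scipy.spatial.transform import Rotation as R
def unproj(f,px,z):
    K=f["camera_matrix"];k1=f["k1"];E=f["extrinsics"]
    p=np.atleast_2d(px).astype(float)
    d=cv2.undistortPoints(p.reshape(-1,1,2),K,np.array([k1,0,0,0.])).reshape(-1,2)
    d=np.c_[d,np.ones(len(d))]@E[:3,:3]
    c=-E[:3,:3].T@E[:3,3]
    return c+d*((z-c[2])/d[:,2])[:,None]
def proj(f,X):
    E=f["extrinsics"]
    return cv2.projectPoints(np.atleast_2d(X).astype(float),cv2.Rodrigues(E[:3,:3])[0],E[:3,3],f["camera_matrix"],np.array([f["k1"],0,0,0.]))[0].reshape(-1,2)
E
python3 - <<'E'
from station import ctrl
import cv2,numpy as np,pickle
from h import *
print(R.from_rotvec(ctrl.state()["tool_rot"]).as_matrix().round(3))
f=ctrl.grab_frame("top"); g=ctrl.grab_frame("scene"); pickle.dump((f,g),open("f0.pkl","wb"))
cv2.imwrite("pics/c1.png",cv2.resize(f["img"][130:290,160:460],None,fx=2.6,fy=2.6,interpolation=cv2.INTER_CUBIC))
cv2.imwrite("pics/c2.png",cv2.resize(g["img"][190:370,170:490],None,fx=2.5,fy=2.5,interpolation=cv2.INTER_CUBIC))
E
```

```text
[[ 0.346 -0.    -0.938]
 [ 0.938 -0.     0.346]
 [-0.    -1.     0.   ]]
```

View pics/c1.png

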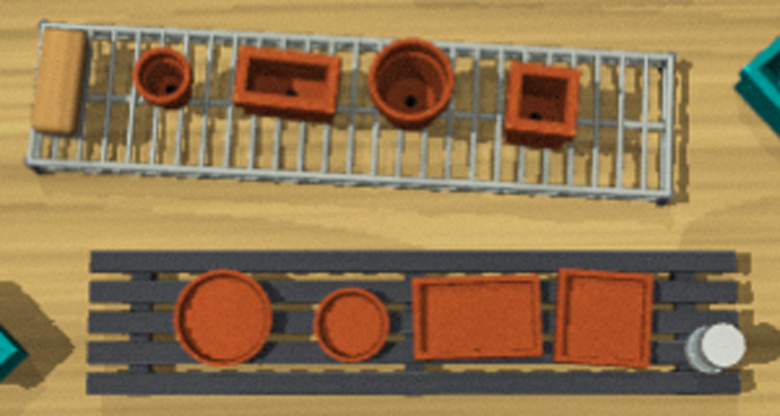

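View pics/c2.png

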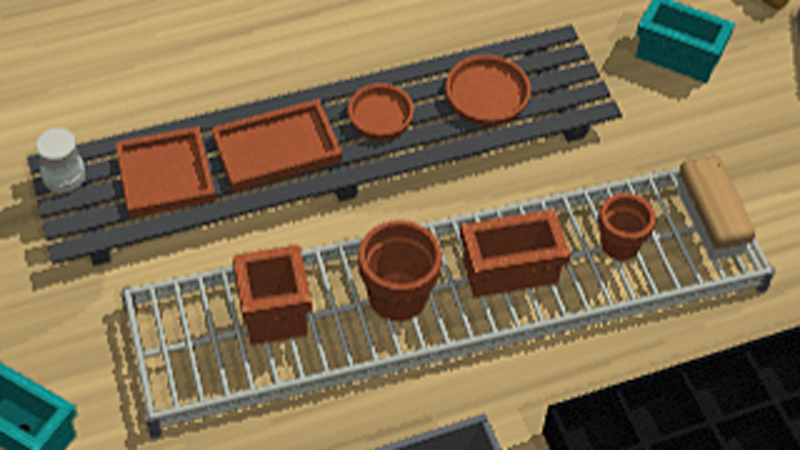

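```bash
cat >> h.py <<'E'
from scipy.optimize import minimize
def ring(w,l,z,rnd):
    if rnd:
        a=np.linspace(0,2*np.pi,48,endpoint=False); return np.c_[w/2*np.cos(a),w/2*np.sin(a),0*a+z]
    return np.array([[sx*w/2,sy*l/2,z] for sx in(-1,1) for sy in(-1,1)])
def pot(b,bl,c,cl,h,cd,rnd): return np.r_[ring(b,bl,0,rnd),ring(c,cl,h-cd,rnd),ring(c,cl,h,rnd)]
M={"pot_large":(pot(.048,.048,.066,.066,.064,.02,1),1),"pot_small":(pot(.032,.032,.046,.046,.046,.016,1),1),
"pot_square":(pot(.046,.046,.054,.054,.058,.018,0),0),"pot_trough":(pot(.038,.072,.046,.080,.048,.016,0),0),
"saucer_large":(np.r_[ring(.072,0,0,1),ring(.078,0,.014,1)],1),"saucer_small":(np.r_[ring(.054,0,0,1),ring(.060,0,.014,1)],1),
"saucer_square":(np.r_[ring(.074,.074,0,0),ring(.074,.074,.014,0)],0),"saucer_trough":(np.r_[ring(.064,.1,0,0),ring(.064,.1,.014,0)],0)}
def clay(img):
    h=cv2.cvtColor(img,cv2.COLOR_BGR2HSV); H,S,V=[h[...,i].astype(int) for i in range(3)]
    return (((H<=11)|(H>174))&(S>130)&(V>25)).astype(np.uint8)
def fit(f,name,x0,y0,z0=.030,yaw0=0.,tool=None):
    m,rnd=M[name]; msk=clay(f["img"]); S=4
    c=proj(f,[[x0,y0,z0+.03]])[0]; o=(c-60).astype(int)
    # limit to component(s) overlapping a neighbourhood
    sub=msk[o[1]:o[1]+120,o[0]:o[0]+120]
    def sil(p,S=S):
        X=m@R.from_euler("z",p[2]).as_matrix().T+[p[0],p[1],z0]
        q=(proj(f,X)-o+.5)*S-.5
        im=np.zeros((120*S,120*S),np.uint8); cv2.fillConvexPoly(im,cv2.convexHull(np.round(q*16).astype(np.int32)),1,shift=4); return im
    n,lab=cv2.connectedComponents(sub)
    s0=cv2.resize(sil([x0,y0,yaw0]),(120,120),interpolation=cv2.INTER_AREA)
    best=max(range(1,n),key=lambda i:((lab==i)&(s0>0)).sum())
    T=cv2.resize((lab==best).astype(np.uint8),None,fx=S,fy=S,interpolation=cv2.INTER_NEAREST)
    def cost(p):
        s=sil([p[0]/100,p[1]/100,0 if rnd else p[2]/5]); return 1-(s&T).sum()/max(1,(s|T).sum())
    b=None
    for y in ([0] if rnd else np.radians([-20,-10,0,10,20])+yaw0):
        r=minimize(cost,[x0*100,y0*100,y*5],method="Nelder-Mead",options=dict(initial_simplex=np.array([[x0*100,y0*100,y*5]]*4)+np.array([[0,0,0],[.6,0,0],[0,.6,0],[0,0,.5]]),xatol=.005,fatol=1e-4))
        if b is None or r.fun<b.fun:b=r
    return b.x[0]/100,b.x[1]/100,(0 if rnd else np.degrees(b.x[2]/5)),1-b.fun
E
cat > m.py <<'E'
import pickle
from h import *
f,g=pickle.load(open("f0.pkl","rb"))
G=dict(pot_large=(.647,-.041),pot_small=(.66,.152),pot_square=(.63,-.145),pot_trough=(.6545,.0574),saucer_large=(.473,.109),saucer_small=(.467,.007),saucer_square=(.466,-.19),saucer_trough=(.47,-.089))
for k,v in G.items():
    for c in(f,g): print(k,np.round(fit(c,k,*v),4))
E
python3 m.py
```

```text
pot_large [ 0.6495 -0.0422  0.      0.898 ]
pot_large [ 0.6447 -0.0414  0.      0.9102]
pot_small [0.6632 0.1527 0.     0.8638]
pot_small [0.6582 0.1523 0.     0.8876]
pot_square [ 0.6341 -0.1427 -7.8351  0.9207]
pot_square [ 0.6301 -0.143  -8.048   0.9168]
pot_trough [ 0.657   0.0551 -7.9864  0.9132]
pot_trough [ 0.6525  0.0544 -8.1437  0.9273]
saucer_large [0.4753 0.1089 0.     0.9653]
saucer_large [0.4705 0.109  0.     0.9414]
saucer_small [0.4678 0.0085 0.     0.956 ]
saucer_small [0.4627 0.0085 0.     0.9199]
saucer_square [ 0.4696 -0.1902 -4.395   0.9681]
saucer_square [ 0.4649 -0.1907 -4.8455  0.9558]
saucer_trough [ 0.4716 -0.0902  0.6182  0.9717]
saucer_trough [ 0.4682 -0.0901  0.4986  0.9685]
```

```bash
cat > go.py <<'E'
import sys
from h import *
from station import ctrl
s=ctrl.state(); Rt=R.from_rotvec(s["tool_rot"]); p=s["position"]
print("t",round(s["t"],2),"p",p.round(4),"yaw",round(np.degrees(np.arctan2(Rt.as_matrix()[1,0],Rt.as_matrix()[0,0])),2),"w",round(s["width"],4),"F",s["wrist_force"].round(1), "q6",round(s["q"][5],2))
for a in sys.argv[1:]:
    x,y,z,w=map(float,a.split(","))
    c,n=np.cos(np.radians(w)),np.sin(np.radians(w))
    T=np.array([[c,0,n],[n,0,-c],[0,-1,0]])  # x=(c,n,0), y=down, z=x cross y
    T[:,2]=np.cross(T[:,0],T[:,1])
    print(a,"shift",Rt.inv().apply(np.array([x,y,z])-p).round(4),"turn",np.degrees((Rt.inv()*R.from_matrix(T)).as_rotvec()).round(2))
E
python3 go.py .6548,.0548,.16,-8
```

```text
t 1.25 p [0.1819 0.4925 0.2387] yaw 69.73 w 0.0885 F [-1.4  0.3  0.2] q6 -0.22
.6548,.0548,.16,-8 shift [-0.2467  0.0787 -0.5953] turn [ 0.   77.73 -0.  ]
```

drive_tool(
  targets=[
    [[-0.247, 0.04, -0.595], [0, 77.7, 0], 1],
    [[-0.247, 0.04, -0.595], [0, 77.7, 0], 1],
    [[-0.247, 0.04, -0.595], [0, 77.7, 0], 1],
    [[-0.247, 0.04, -0.595], [0, 77.7, 0], 1],
    [[-0.247, 0.04, -0.595], [0, 77.7, 0], 1],
    [[-0.247, 0.04, -0.595], [0, 77.7, 0], 1],
    [[-0.247, 0.04, -0.595], [0, 77.7, 0], 1],
    [[-0.247, 0.04, -0.595], [0, 77.7, 0], 1],
    [[-0.247, 0.04, -0.595], [0, 77.7, 0], 1],
    [[-0.247, 0.04, -0.595], [0, 77.7, 0], 1],
    [[-0.247, 0.04, -0.595], [0, 77.7, 0], 1],
    [[-0.247, 0.04, -0.595], [0, 77.7, 0], 1],
  ],
  force=20,
)

```text
t: 2.25
position: [0.5493, 0.1515, 0.2077]
tool_rot: [-1.568, 0.114, -0.114]
wrist_force: [0.1, 0.2, 0.2]
width: 0.0883
```

```bash
python3 go.py .6548,.0548,.12,-8
```

```text
t 2.25 p [0.5493 0.1515 0.2077] yaw -8.32 w 0.0883 F [0.1 0.2 0.2] q6 0.21
.6548,.0548,.12,-8 shift [ 0.1184  0.0877 -0.0804] turn [-0.01 -0.32  0.01]
```

drive_tool(
  targets=[
    [[0.118, 0.05, -0.08], [0, -0.3, 0], 1],
    [[0.118, 0.05, -0.08], [0, -0.3, 0], 1],
    [[0.118, 0.05, -0.08], [0, -0.3, 0], 1],
    [[0.118, 0.05, -0.08], [0, -0.3, 0], 1],
    [[0.118, 0.068, -0.08], [0, -0.3, 0], 1],
    [[0.118, 0.088, -0.08], [0, -0.3, 0], 1],
    [[0.118, 0.088, -0.08], [0, -0.3, 0], 1],
    [[0.118, 0.088, -0.08], [0, -0.3, 0], 1],
  ],
)

```text
t: 2.92
position: [0.6534, 0.0578, 0.1193]
tool_rot: [-1.568, 0.106, -0.104]
wrist_force: [0.5, -0.2, 0.8]
width: 0.088
```

```bash
python3 go.py .6548,.0548,.051,-8; python3 - <<'E'
from station import ctrl
import cv2
from h import *
f=ctrl.grab_frame("wrist"); cv2.imwrite("pics/w1.png",f["img"])
for k,v in dict(pot_trough=(.6548,.0548),pot_large=(.6471,-.0418),pot_small=(.6607,.1525)).items():
    try: print(k,np.round(fit(f,k,*v,yaw0=-.14),4))
    except Exception as e: print(k,e)
E
```

```text
t 2.92 p [0.6534 0.0578 0.1193] yaw -7.67 w 0.088 F [ 0.5 -0.2  0.8] q6 0.04
.6548,.0548,.051,-8 shift [ 0.0019  0.0683 -0.0028] turn [ 0.    0.33 -0.1 ]
pot_trough [ 0.6545  0.046  -7.4575  0.9521]
pot_large [ 0.6461 -0.0911  0.      0.6091]
pot_small [0.6623 0.153  0.     0.9035]
```

View pics/w1.png

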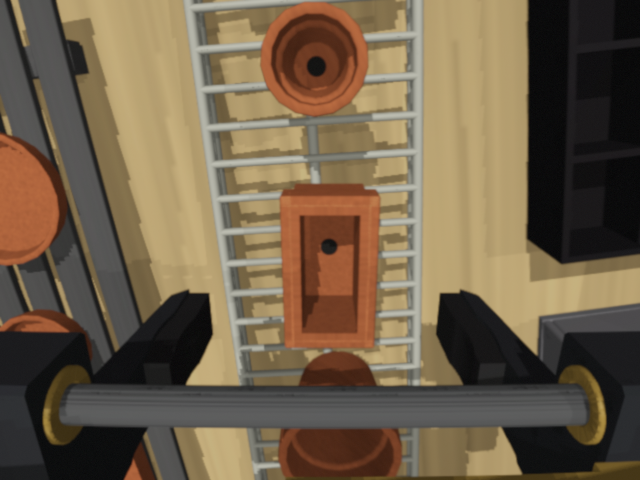

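drive_tool(
  targets=[
    [[0, 0.02, 0], [0, 0, 0], 1],
    [[0, 0.04, 0], [0, 0, 0], 1],
    [[0, 0.055, 0], [0, 0, 0], 1],
    [[0, 0.063, 0], [0, 0, 0], 1],
    [[0, 0.068, 0], [0, 0, 0], 1],
    [[0, 0.068, 0], [0, 0, 0], 1],
    [[0, 0.068, 0], [0, 0, 0], 1],
  ],
)

```text
t: 3.55
position: [0.6543, 0.0578, 0.053]
tool_rot: [-1.568, 0.104, -0.106]
wrist_force: [-0.2, 0.9, -0.2]
width: 0.0881
```

```bash
python3 go.py .6548,.0548,.051,-8
```

```text
t 3.55 p [0.6543 0.0578 0.053 ] yaw -7.66 w 0.0881 F [-0.2  0.9 -0.2] q6 0.04
.6548,.0548,.051,-8 shift [ 0.0009  0.002  -0.0029] turn [-0.    0.34  0.1 ]
```

drive_tool(
  targets=[
    [[0.001, 0.002, -0.003], [0, 0.3, 0], 1],
    [[0.001, 0.002, -0.003], [0, 0.3, 0], 0.2],
    [[0.001, 0.002, -0.003], [0, 0.3, 0], 0.2],
    [[0.001, 0.002, -0.003], [0, 0.3, 0], 0.2],
    [[0.001, 0.002, -0.003], [0, 0.3, 0], 0.2],
    [[0.001, 0.002, -0.003], [0, 0.3, 0], 0.2],
    [[0.001, 0.002, -0.003], [0, 0.3, 0], 0.2],
    [[0.001, 0.002, -0.003], [0, 0.3, 0], 0.2],
    [[0.001, 0.002, -0.003], [0, 0.3, 0], 0.2],
    [[0.001, 0.002, -0.003], [0, 0.3, 0], 0.2],
  ],
  force=20,
)

```text
t: 4.38
position: [0.6544, 0.0546, 0.0498]
tool_rot: [-1.568, 0.109, -0.109]
wrist_force: [1.0, 0.7, 0.7]
width: 0.0456
```

```bash
python3 go.py .6548,.0548,.145,0.5 .4699,-.0901,.145,0.5
```

```text
t 4.38 p [0.6544 0.0546 0.0498] yaw -7.97 w 0.0456 F [1.  0.7 0.7] q6 0.04
.6548,.0548,.145,0.5 shift [ 0.0004 -0.0952  0.0002] turn [ 0.   -8.47  0.01]
.4699,-.0901,.145,0.5 shift [-0.1626 -0.0952 -0.1689] turn [ 0.   -8.47  0.01]
```

drive_tool(
  targets=[
    [[0, -0.01, 0], [0, 0, 0], 0.2],
    [[0, -0.03, 0], [0, 0, 0], 0.2],
    [[0, -0.055, 0], [0, 0, 0], 0.2],
    [[0, -0.08, 0], [0, 0, 0], 0.2],
    [[0, -0.095, 0], [0, 0, 0], 0.2],
    [[-0.016, -0.095, -0.017], [0, -1, 0], 0.2],
    [[-0.04, -0.095, -0.042], [0, -3, 0], 0.2],
    [[-0.065, -0.095, -0.068], [0, -5, 0], 0.2],
    [[-0.09, -0.095, -0.093], [0, -6, 0], 0.2],
    [[-0.115, -0.095, -0.119], [0, -7.5, 0], 0.2],
    [[-0.14, -0.095, -0.145], [0, -8.5, 0], 0.2],
    [[-0.155, -0.095, -0.161], [0, -8.5, 0], 0.2],
  ],
  force=30,
)

```text
t: 5.38
position: [0.4761, -0.0845, 0.1452]
tool_rot: [-1.571, -0.007, 0.008]
wrist_force: [0.5, 0.0, -1.7]
width: 0.0454
```

drive_tool(
  targets=[
    [[-0.007, 0, -0.008], [0, 0, 0], 0.2],
    [[-0.007, 0, -0.008], [0, 0, 0], 0.2],
    [[-0.007, 0, -0.008], [0, 0, 0], 0.2],
  ],
)

```text
t: 5.63
position: [0.4723, -0.0914, 0.1452]
tool_rot: [-1.571, -0.007, 0.006]
wrist_force: [-0.5, -0.3, -1.7]
width: 0.0454
```

```bash
python3 go.py .4699,-.0901,.0555,0.5
```

```text
t 5.63 p [ 0.4723 -0.0914  0.1452] yaw 0.48 w 0.0454 F [-0.5 -0.3 -1.7] q6 -0.44
.4699,-.0901,.0555,0.5 shift [-0.0025  0.0897  0.0014] turn [ 0.01 -0.02  0.06]
```

drive_tool(
  targets=[
    [[-0.002, 0.02, 0.001], [0, 0, 0], 0.2],
    [[-0.002, 0.04, 0.001], [0, 0, 0], 0.2],
    [[-0.002, 0.055, 0.001], [0, 0, 0], 0.2],
    [[-0.002, 0.065, 0.001], [0, 0, 0], 0.2],
    [[-0.002, 0.072, 0.001], [0, 0, 0], 0.2],
    [[-0.002, 0.078, 0.001], [0, 0, 0], 0.2],
    [[-0.002, 0.082, 0.001], [0, 0, 0], 0.2],
    [[-0.002, 0.086, 0.001], [0, 0, 0], 0.2],
    [[-0.002, 0.088, 0.001], [0, 0, 0], 0.2],
    [[-0.002, 0.089, 0.001], [0, 0, 0], 0.2],
    [[-0.002, 0.09, 0.001], [0, 0, 0], 0.2],
    [[-0.002, 0.09, 0.001], [0, 0, 0], 0.2],
  ],
)

```text
t: 6.63
position: [0.4697, -0.0905, 0.0549]
tool_rot: [-1.571, -0.007, 0.007]
wrist_force: [0.3, -0.2, -1.8]
width: 0.0452
```

```bash
python3 go.py; python3 - <<'E'
from station import ctrl
import cv2
f=ctrl.grab_frame("scene"); cv2.imwrite("pics/s2.png",cv2.resize(f["img"][170:350,150:470],None,fx=2.5,fy=2.5))
E
```

```text
t 6.63 p [ 0.4697 -0.0905  0.0549] yaw 0.52 w 0.0452 F [ 0.3 -0.2 -1.8] q6 -0.45
```

View pics/s2.png

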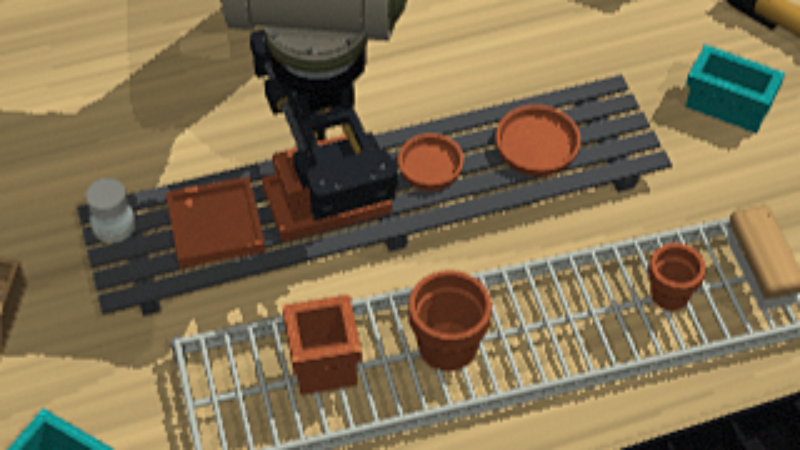

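drive_tool(
  targets=[
    [[0, 0.001, 0], [0, 0, 0], 0.2],
    [[0, 0.001, 0], [0, 0, 0], 0.2],
  ],
)

```text
t: 6.85
position: [0.4698, -0.0905, 0.0547]
tool_rot: [-1.571, -0.008, 0.007]
wrist_force: [-4.3, 1.2, 9.0]
width: 0.0456
```

drive_tool(
  targets=[
    [[0, 0.0005, 0], [0, 0, 0], 0.2],
    [[0, 0.001, 0], [0, 0, 0], 0.2],
  ],
)

```text
t: 7.02
position: [0.4698, -0.0906, 0.0546]
tool_rot: [-1.571, -0.008, 0.007]
wrist_force: [-10.6, 2.7, 27.1]
width: 0.0454
```

drive_tool(
  targets=[
    [[0, -0.001, 0], [0, 0, 0], 0.2],
    [[0, -0.001, 0], [0, 0, 0], 0.9],
    [[0, -0.001, 0], [0, 0, 0], 0.9],
    [[0, -0.001, 0], [0, 0, 0], 0.9],
    [[0, -0.001, 0], [0, 0, 0], 0.9],
    [[0, -0.015, 0], [0, 0, 0], 0.9],
    [[0, -0.035, 0], [0, 0, 0], 1],
    [[0, -0.065, 0], [0, 0, 0], 1],
    [[0, -0.095, 0], [0, 0, 0], 1],
    [[0, -0.095, 0], [0, 0, 0], 1],
  ],
)

```text
t: 7.85
position: [0.4717, -0.0913, 0.1525]
tool_rot: [-1.574, -0.013, 0.001]
wrist_force: [0.5, -0.7, 0.6]
width: 0.0879
```

```bash
python3 go.py .6471,-.0418,.15,0; python3 - <<'E'
from station import ctrl
import cv2
f=ctrl.grab_frame("wrist"); cv2.imwrite("pics/w3.png",f["img"])
E
```

```text
t 7.85 p [ 0.4717 -0.0913  0.1525] yaw 0.54 w 0.0879 F [ 0.5 -0.7  0.6] q6 -0.45
.6471,-.0418,.15,0 shift [0.1759 0.0037 0.0478] turn [0.21 0.54 0.45]
```

View pics/w3.png

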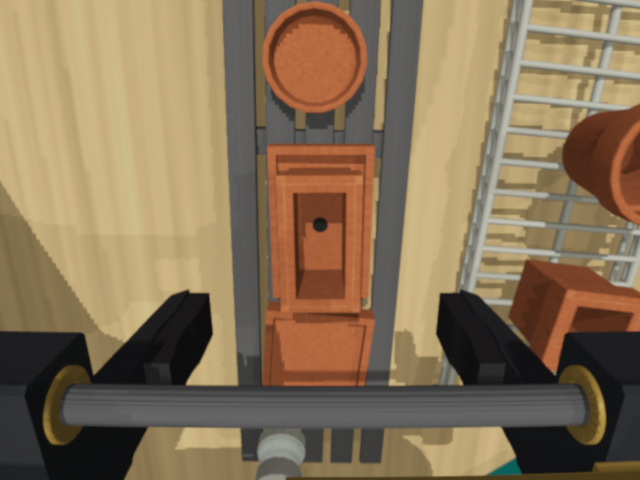

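drive_tool(
  targets=[
    [[0.04, 0, 0.01], [0, 0, 0], 1],
    [[0.08, 0, 0.022], [0, 0.5, 0], 1],
    [[0.12, 0, 0.033], [0, 0.5, 0], 1],
    [[0.15, 0, 0.041], [0, 0.5, 0], 1],
    [[0.17, 0, 0.046], [0, 0.5, 0], 1],
    [[0.176, 0, 0.048], [0, 0.5, 0], 1],
    [[0.176, 0, 0.048], [0, 0.5, 0], 1],
    [[0.176, 0, 0.048], [0, 0.5, 0], 1],
    [[0.176, 0, 0.048], [0, 0.5, 0], 1],
  ],
)

```text
t: 8.65
position: [0.6441, -0.0412, 0.1474]
tool_rot: [-1.571, 0.001, 0.001]
wrist_force: [0.4, 0.1, 0.6]
width: 0.0877
```

```bash
python3 go.py .6471,-.0418,.065,0
```

```text
t 8.65 p [ 0.6441 -0.0412  0.1474] yaw -0.01 w 0.0877 F [0.4 0.1 0.6] q6 -0.24
.6471,-.0418,.065,0 shift [ 0.0031  0.0824 -0.0006] turn [-0.01 -0.01 -0.07]
```

drive_tool(
  targets=[
    [[0.003, 0.02, -0.001], [0, 0, 0], 1],
    [[0.003, 0.035, -0.001], [0, 0, 0], 1],
    [[0.003, 0.05, -0.001], [0, 0, 0], 1],
    [[0.003, 0.065, -0.001], [0, 0, 0], 1],
    [[0.003, 0.075, -0.001], [0, 0, 0], 1],
    [[0.003, 0.081, -0.001], [0, 0, 0], 1],
    [[0.003, 0.082, -0.001], [0, 0, 0], 1],
    [[0.003, 0.082, -0.001], [0, 0, 0], 1],
  ],
)

```text
t: 9.32
position: [0.6481, -0.042, 0.0661]
tool_rot: [-1.571, -0.0, -0.0]
wrist_force: [0.1, -0.0, -0.5]
width: 0.0882
```

drive_tool(
  targets=[
    [[0, 0, 0], [0, 0, 0], 0.4],
    [[0, 0, 0], [0, 0, 0], 0.4],
    [[0, 0, 0], [0, 0, 0], 0.4],
    [[0, 0, 0], [0, 0, 0], 0.4],
    [[0, 0, 0], [0, 0, 0], 0.4],
    [[0, 0, 0], [0, 0, 0], 0.4],
    [[0, 0, 0], [0, 0, 0], 0.4],
  ],
  force=25,
)

```text
t: 9.9
position: [0.6483, -0.0418, 0.0662]
tool_rot: [-1.571, -0.001, -0.0]
wrist_force: [-2.2, -0.4, 4.0]
width: 0.0628
```

```bash
python3 go.py .4729,.109,.16,0
```

```text
t 9.9 p [ 0.6483 -0.0418  0.0662] yaw 0.03 w 0.0628 F [-2.2 -0.4  4. ] q6 -0.24
.4729,.109,.16,0 shift [-0.1752 -0.0939  0.1509] turn [0.01 0.03 0.03]
```

```bash
python3 - <<'E'
from station import ctrl
import cv2,numpy as np
f=ctrl.grab_frame("wrist");g=ctrl.grab_frame("scene")
a=cv2.resize(g["img"][200:350,250:430],(480,400)); b=cv2.resize(f["img"],(320,240)); 
o=np.zeros((400,800,3),np.uint8);o[:,:480]=a;o[:240,480:]=b
cv2.imwrite("pics/s4.png",o);print(ctrl.state()["width"])
E
```

```text
0.06268309497997132
```

View pics/s4.png

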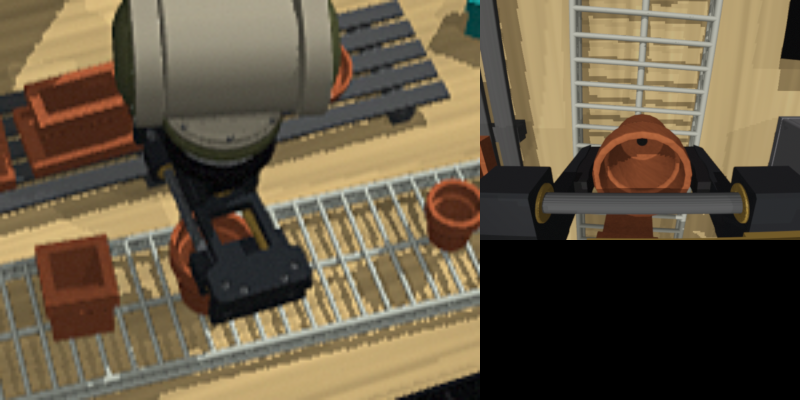

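```bash
python3 - <<'E'
from station import ctrl
import cv2,numpy as np
from h import *
f=ctrl.grab_frame("wrist");g=ctrl.grab_frame("scene")
im=f["img"].copy(); im2=g["img"].copy()
for c,I in((f,im),(g,im2)):
  for dy,col in((0,(0,255,0)),(-.01,(255,0,0)),(-.02,(255,255,0))):
    X=ring(.066,0,.064,1)+[.648,-.042+dy,.03]
    cv2.polylines(I,[proj(c,X).astype(np.int32)],True,col,1)
    if dy==0: print(proj(c,[[.648,-.042,.094]]))
cv2.imwrite("pics/s5.png",im); cv2.imwrite("pics/s5b.png",cv2.resize(im2[220:340,280:400],(600,600)))
E
```

```text
[[322.96661522 359.10268191]]
[[330.1086222  291.92122573]]
```

View pics/s5.png

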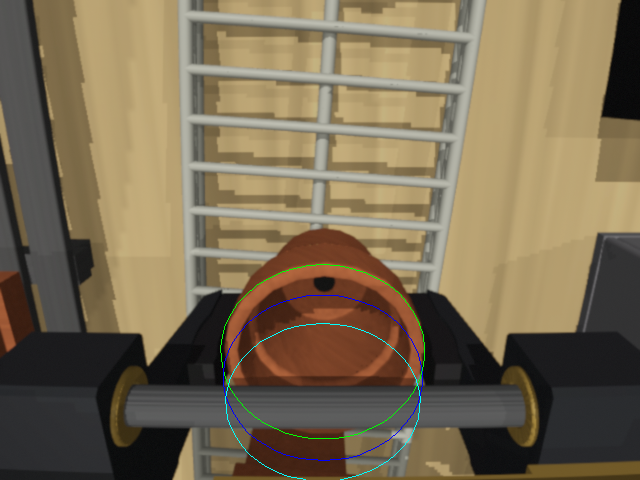

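View pics/s5b.png

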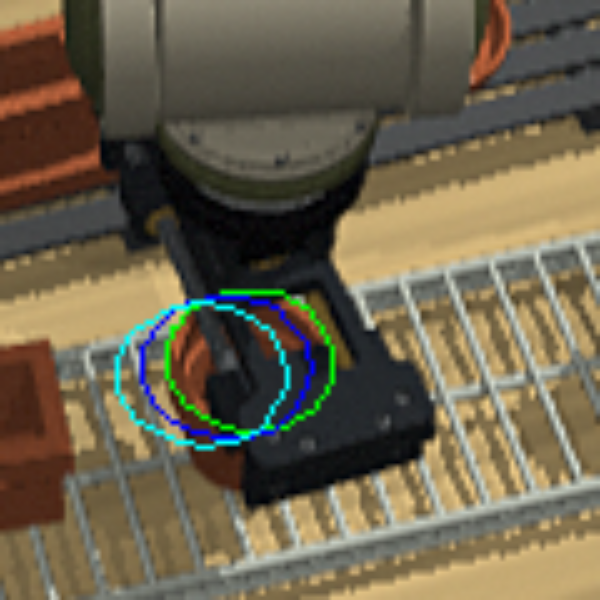

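drive_tool(
  targets=[
    [[0, -0.005, 0], [0, 0, 0], 0.4],
    [[0, -0.015, 0], [0, 0, 0], 0.4],
    [[0, -0.03, 0], [0, 0, 0], 0.4],
    [[0, -0.03, 0], [0, 0, 0], 0.4],
  ],
  force=30,
)

```text
t: 10.43
position: [0.6494, -0.042, 0.0988]
tool_rot: [-1.572, -0.004, -0.003]
wrist_force: [0.9, 0.4, -0.6]
width: 0.0627
```

```bash
python3 go.py .4729,.109,.16,0; python3 - <<'E'
from station import ctrl
import cv2,numpy as np
f=ctrl.grab_frame("wrist");g=ctrl.grab_frame("scene")
a=cv2.resize(g["img"][220:340,270:414],(480,400)); b=cv2.resize(f["img"],(320,240)); 
o=np.zeros((400,800,3),np.uint8);o[:,:480]=a;o[:240,480:]=b
cv2.imwrite("pics/s6.png",o)
E
```

```text
t 10.43 p [ 0.6494 -0.042   0.0988] yaw 0.03 w 0.0627 F [ 0.9  0.4 -0.6] q6 -0.24
.4729,.109,.16,0 shift [-0.1761 -0.0621  0.1511] turn [0.06 0.03 0.26]
```

View pics/s6.png

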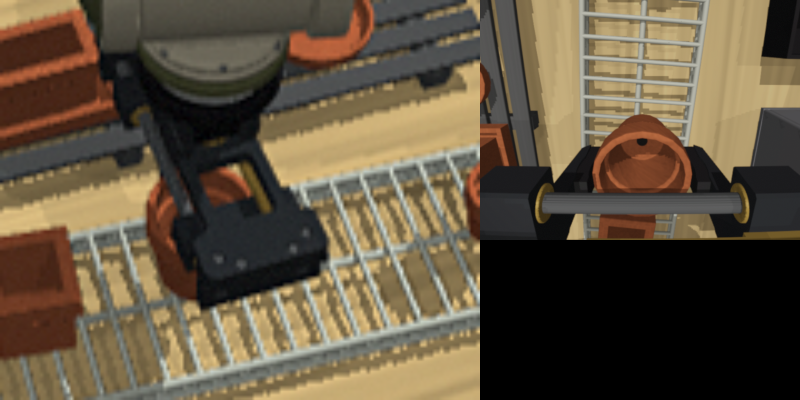

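drive_tool(
  targets=[
    [[0, -0.02, 0], [0, 0, 0], 0.4],
    [[0, -0.045, 0], [0, 0, 0], 0.4],
    [[-0.015, -0.06, 0.012], [0, 0, 0], 0.4],
    [[-0.036, -0.062, 0.03], [0, 0, 0], 0.4],
    [[-0.06, -0.062, 0.05], [0, 0, 0], 0.4],
    [[-0.084, -0.062, 0.071], [0, 0, 0], 0.4],
    [[-0.108, -0.062, 0.092], [0, 0, 0], 0.4],
    [[-0.132, -0.062, 0.113], [0, 0, 0], 0.4],
    [[-0.156, -0.062, 0.134], [0, 0, 0], 0.4],
    [[-0.17, -0.062, 0.146], [0, 0, 0], 0.4],
    [[-0.176, -0.062, 0.151], [0, 0, 0], 0.4],
    [[-0.176, -0.062, 0.151], [0, 0, 0], 0.4],
  ],
)

```text
t: 11.53
position: [0.4712, 0.1098, 0.1575]
tool_rot: [-1.571, -0.001, 0.002]
wrist_force: [0.4, -0.9, -2.1]
width: 0.0624
```

drive_tool(
  targets=[
    [[0, 0, 0], [0, 0, 0], 0.4],
    [[0, 0, 0], [0, 0, 0], 0.4],
  ],
)

```text
t: 11.7
position: [0.473, 0.1084, 0.1576]
tool_rot: [-1.571, 0.0, -0.0]
wrist_force: [-0.2, 0.7, -1.1]
width: 0.0623
```

```bash
python3 go.py .4729,.109,.0715,0;
```

```text
t 11.7 p [0.473  0.1084 0.1576] yaw -0.02 w 0.0623 F [-0.2  0.7 -1.1] q6 -0.02
.4729,.109,.0715,0 shift [-0.0001  0.0861  0.0006] turn [ 0.01 -0.02  0.01]
```

drive_tool(
  targets=[
    [[0, 0.02, 0], [0, 0, 0], 0.4],
    [[0, 0.04, 0], [0, 0, 0], 0.4],
    [[0, 0.055, 0], [0, 0, 0], 0.4],
    [[0, 0.062, 0], [0, 0, 0], 0.4],
    [[0, 0.065, 0], [0, 0, 0], 0.4],
    [[0, 0.065, 0], [0, 0, 0], 0.4],
  ],
)

```text
t: 12.2
position: [0.4724, 0.1087, 0.0925]
tool_rot: [-1.571, 0.0, 0.0]
wrist_force: [-0.7, 0.1, -1.7]
width: 0.0626
```

```bash
python3 go.py .4729,.109,.0715,0; python3 - <<'E'
from station import ctrl
import cv2,numpy as np
f=ctrl.grab_frame("wrist");g=ctrl.grab_frame("scene")
a=cv2.resize(g["img"][170:290,300:444],(480,400)); b=cv2.resize(f["img"],(320,240)); 
o=np.zeros((400,800,3),np.uint8);o[:,:480]=a;o[:240,480:]=b
cv2.imwrite("pics/s7.png",o)
E
```

```text
t 12.2 p [0.4724 0.1087 0.0925] yaw -0.01 w 0.0626 F [-0.7  0.1 -1.7] q6 -0.02
.4729,.109,.0715,0 shift [0.0005 0.021  0.0003] turn [ 0.   -0.01 -0.02]
```

View pics/s7.png

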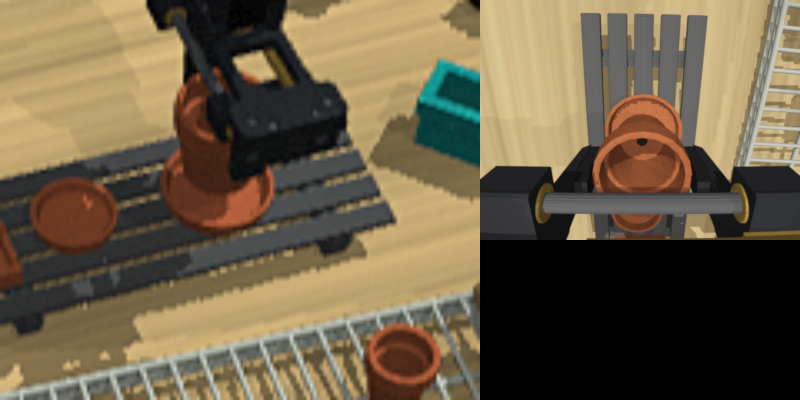

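drive_tool(
  targets=[
    [[0, 0.006, 0], [0, 0, 0], 0.4],
    [[0, 0.011, 0], [0, 0, 0], 0.4],
    [[0, 0.015, 0], [0, 0, 0], 0.4],
    [[0, 0.018, 0], [0, 0, 0], 0.4],
    [[0, 0.02, 0], [0, 0, 0], 0.4],
    [[0, 0.021, 0], [0, 0, 0], 0.4],
    [[0, 0.021, 0], [0, 0, 0], 0.4],
  ],
)

```text
t: 12.88
position: [0.472, 0.1091, 0.0715]
tool_rot: [-1.571, -0.0, 0.001]
wrist_force: [0.4, -0.4, -2.0]
width: 0.0627
```

drive_tool(
  targets=[
    [[0, 0.0005, 0], [0, 0, 0], 0.4],
    [[0, 0.001, 0], [0, 0, 0], 0.4],
  ],
)

```text
t: 13.05
position: [0.4722, 0.1092, 0.0711]
tool_rot: [-1.571, -0.001, 0.0]
wrist_force: [-2.9, -0.3, 8.3]
width: 0.0628
```

Touching. Release and lift; next the small pot.

drive_tool(
  targets=[
    [[0, 0, 0], [0, 0, 0], 1],
    [[0, 0, 0], [0, 0, 0], 1],
    [[0, 0, 0], [0, 0, 0], 1],
    [[0, 0, 0], [0, 0, 0], 1],
    [[0, 0, 0], [0, 0, 0], 1],
    [[0, -0.015, 0], [0, 0, 0], 1],
    [[0, -0.035, 0], [0, 0, 0], 1],
    [[0, -0.06, 0], [0, 0, 0], 1],
    [[0, -0.085, 0], [0, 0, 0], 1],
    [[0, -0.085, 0], [0, 0, 0], 1],
    [[0, -0.085, 0], [0, 0, 0], 1],
  ],
)

```text
t: 13.97
position: [0.4725, 0.1091, 0.1565]
tool_rot: [-1.571, -0.002, -0.001]
wrist_force: [1.3, -0.3, 0.1]
width: 0.0882
```

```bash
python3 go.py .6607,.1525,.12,0; python3 - <<'E'
from station import ctrl
import cv2
f=ctrl.grab_frame("wrist"); cv2.imwrite("pics/w8.png",cv2.resize(f["img"],(480,360)))
E
```

```text
t 13.97 p [0.4725 0.1091 0.1565] yaw 0.03 w 0.0882 F [ 1.3 -0.3  0.1] q6 -0.02
.6607,.1525,.12,0 shift [0.1882 0.0369 0.0433] turn [0.   0.03 0.13]
```

View pics/w8.png

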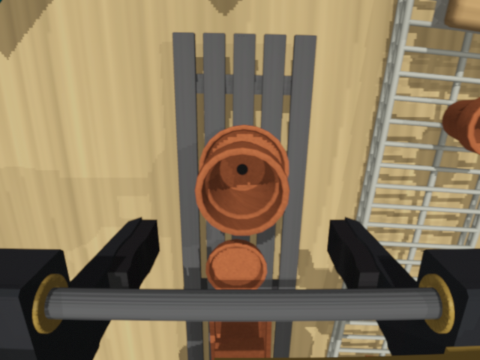

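drive_tool(
  targets=[
    [[0.035, 0, 0.008], [0, 0, 0], 1],
    [[0.07, 0.005, 0.016], [0, 0, 0], 1],
    [[0.105, 0.015, 0.024], [0, 0, 0], 1],
    [[0.14, 0.025, 0.032], [0, 0, 0], 1],
    [[0.17, 0.033, 0.04], [0, 0, 0], 1],
    [[0.185, 0.037, 0.043], [0, 0, 0], 1],
    [[0.189, 0.037, 0.043], [0, 0, 0], 1],
    [[0.189, 0.037, 0.043], [0, 0, 0], 1],
    [[0.189, 0.037, 0.043], [0, 0, 0], 1],
  ],
)

```text
t: 14.77
position: [0.6601, 0.152, 0.1182]
tool_rot: [-1.571, 0.001, 0.001]
wrist_force: [0.5, 0.4, -0.1]
width: 0.0877
```

```bash
python3 go.py .661,.1525,.050,0; python3 - <<'E'
from station import ctrl
import cv2
f=ctrl.grab_frame("wrist"); cv2.imwrite("pics/w9.png",cv2.resize(f["img"],(480,360)))
E
```

```text
t 14.77 p [0.6601 0.152  0.1182] yaw 0.03 w 0.0877 F [ 0.5  0.4 -0.1] q6 0.05
.661,.1525,.050,0 shift [0.0009 0.0682 0.0005] turn [ 0.01  0.03 -0.08]
```

View pics/w9.png

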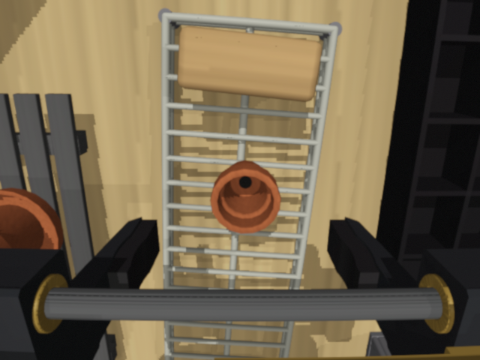

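drive_tool(
  targets=[
    [[0.001, 0.02, 0], [0, 0, 0], 1],
    [[0.001, 0.035, 0], [0, 0, 0], 1],
    [[0.001, 0.05, 0], [0, 0, 0], 1],
    [[0.001, 0.06, 0], [0, 0, 0], 1],
    [[0.001, 0.066, 0], [0, 0, 0], 1],
    [[0.001, 0.068, 0], [0, 0, 0], 1],
    [[0.001, 0.068, 0], [0, 0, 0], 1],
  ],
)

```text
t: 15.4
position: [0.6619, 0.1522, 0.051]
tool_rot: [-1.571, -0.001, 0.0]
wrist_force: [0.4, -0.3, -0.3]
width: 0.0884
```

drive_tool(
  targets=[
    [[0, 0, 0], [0, 0, 0], 0.2],
    [[0, 0, 0], [0, 0, 0], 0.2],
    [[0, 0, 0], [0, 0, 0], 0.2],
    [[0, 0, 0], [0, 0, 0], 0.2],
    [[0, 0, 0], [0, 0, 0], 0.2],
    [[0, 0, 0], [0, 0, 0], 0.2],
    [[0, 0, 0], [0, 0, 0], 0.2],
    [[0, 0, 0], [0, 0, 0], 0.2],
    [[0, 0, 0], [0, 0, 0], 0.2],
  ],
  force=20,
)

```text
t: 16.15
position: [0.6621, 0.1522, 0.0508]
tool_rot: [-1.571, -0.0, 0.0]
wrist_force: [-1.0, 0.4, -0.2]
width: 0.0421
```

```bash
python3 go.py .4652,.0085,.14,0
```

```text
t 16.15 p [0.6621 0.1522 0.0508] yaw 0.03 w 0.0421 F [-1.   0.4 -0.2] q6 0.05
.4652,.0085,.14,0 shift [-0.1969 -0.0892 -0.1436] turn [-0.    0.03  0.01]
```

drive_tool(
  targets=[
    [[0, -0.01, 0], [0, 0, 0], 0.2],
    [[0, -0.03, 0], [0, 0, 0], 0.2],
    [[0, -0.055, 0], [0, 0, 0], 0.2],
    [[0, -0.08, 0], [0, 0, 0], 0.2],
    [[-0.015, -0.09, -0.011], [0, 0, 0], 0.2],
    [[-0.04, -0.09, -0.029], [0, 0, 0], 0.2],
    [[-0.07, -0.09, -0.051], [0, 0, 0], 0.2],
    [[-0.1, -0.09, -0.073], [0, 0, 0], 0.2],
    [[-0.13, -0.09, -0.095], [0, 0, 0], 0.2],
    [[-0.16, -0.09, -0.117], [0, 0, 0], 0.2],
    [[-0.185, -0.09, -0.135], [0, 0, 0], 0.2],
    [[-0.197, -0.09, -0.144], [0, 0, 0], 0.2],
  ],
  force=25,
)

```text
t: 17.15
position: [0.4627, 0.0069, 0.1414]
tool_rot: [-1.571, 0.001, -0.0]
wrist_force: [0.6, -0.2, -0.1]
width: 0.0416
```

drive_tool(
  targets=[
    [[0, 0, 0], [0, 0, 0], 0.2],
    [[0, 0, 0], [0, 0, 0], 0.2],
    [[0, 0, 0], [0, 0, 0], 0.2],
  ],
)

```text
t: 17.4
position: [0.466, 0.0084, 0.1412]
tool_rot: [-1.571, -0.002, -0.0]
wrist_force: [-0.4, -0.6, -0.2]
width: 0.0424
```

```bash
python3 go.py .4652,.0085,.0558,0; python3 - <<'E'
from station import ctrl
import cv2
f=ctrl.grab_frame("wrist"); cv2.imwrite("pics/w10.png",cv2.resize(f["img"],(480,360)))
E
```

```text
t 17.4 p [0.466  0.0084 0.1412] yaw 0.04 w 0.0424 F [-0.4 -0.6 -0.2] q6 -0.23
.4652,.0085,.0558,0 shift [-0.0009  0.0854  0.0001] turn [0.01 0.04 0.07]
```

View pics/w10.png

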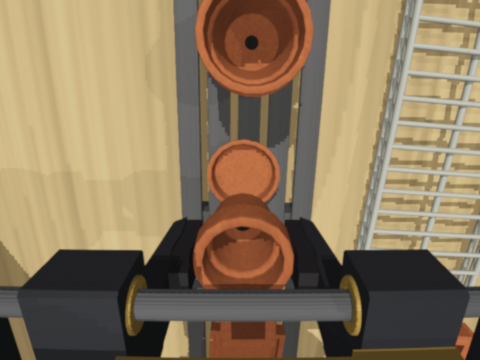

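drive_tool(
  targets=[
    [[-0.001, 0.02, 0], [0, 0, 0], 0.2],
    [[-0.001, 0.04, 0], [0, 0, 0], 0.2],
    [[-0.001, 0.055, 0], [0, 0, 0], 0.2],
    [[-0.001, 0.065, 0], [0, 0, 0], 0.2],
    [[-0.001, 0.071, 0], [0, 0, 0], 0.2],
    [[-0.001, 0.076, 0], [0, 0, 0], 0.2],
    [[-0.001, 0.08, 0], [0, 0, 0], 0.2],
    [[-0.001, 0.083, 0], [0, 0, 0], 0.2],
    [[-0.001, 0.084, 0], [0, 0, 0], 0.2],
    [[-0.001, 0.085, 0], [0, 0, 0], 0.2],
    [[-0.001, 0.085, 0], [0, 0, 0], 0.2],
  ],
)

```text
t: 18.37
position: [0.4642, 0.0081, 0.0559]
tool_rot: [-1.571, -0.001, 0.0]
wrist_force: [0.3, -0.1, -0.2]
width: 0.0422
```

drive_tool(
  targets=[
    [[0, 0.0005, 0], [0, 0, 0], 0.2],
    [[0, 0.001, 0], [0, 0, 0], 0.2],
  ],
)

```text
t: 18.53
position: [0.4643, 0.008, 0.0556]
tool_rot: [-1.571, -0.001, -0.0]
wrist_force: [-5.1, -0.5, 14.8]
width: 0.0419
```

drive_tool(
  targets=[
    [[0, -0.001, 0], [0, 0, 0], 0.2],
    [[0, -0.001, 0], [0, 0, 0], 1],
    [[0, -0.001, 0], [0, 0, 0], 1],
    [[0, -0.001, 0], [0, 0, 0], 1],
    [[0, -0.001, 0], [0, 0, 0], 1],
    [[0, -0.015, 0], [0, 0, 0], 1],
    [[0, -0.035, 0], [0, 0, 0], 1],
    [[0, -0.065, 0], [0, 0, 0], 1],
    [[0, -0.09, 0], [0, 0, 0], 1],
    [[0, -0.09, 0], [0, 0, 0], 1],
    [[0, -0.09, 0], [0, 0, 0], 1],
  ],
)

```text
t: 19.45
position: [0.4645, 0.008, 0.1454]
tool_rot: [-1.571, -0.002, -0.001]
wrist_force: [-0.1, -0.1, -0.3]
width: 0.0882
```

```bash
python3 go.py .6321,-.1428,.135,-8; python3 - <<'E'
from station import ctrl
import cv2
f=ctrl.grab_frame("wrist"); cv2.imwrite("pics/w11.png",cv2.resize(f["img"],(480,360)))
E
```

```text
t 19.45 p [0.4645 0.008  0.1454] yaw 0.03 w 0.0882 F [-0.1 -0.1 -0.3] q6 -0.24
.6321,-.1428,.135,-8 shift [ 0.1675  0.0108 -0.1509] turn [0.02 8.03 0.13]
```

View pics/w11.png

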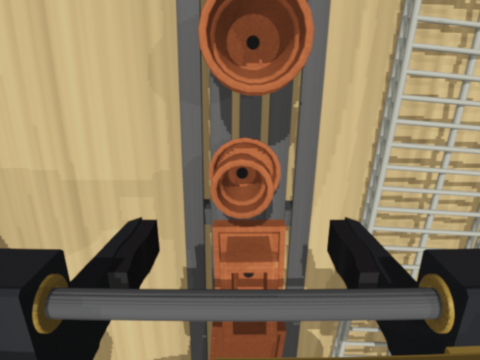

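drive_tool(
  targets=[
    [[0.02, 0, -0.018], [0, 1, 0], 1],
    [[0.046, 0.003, -0.041], [0, 3, 0], 1],
    [[0.072, 0.006, -0.065], [0, 5, 0], 1],
    [[0.098, 0.01, -0.088], [0, 7, 0], 1],
    [[0.124, 0.01, -0.112], [0, 8, 0], 1],
    [[0.148, 0.01, -0.133], [0, 8, 0], 1],
    [[0.163, 0.01, -0.147], [0, 8, 0], 1],
    [[0.168, 0.01, -0.151], [0, 8, 0], 1],
    [[0.168, 0.01, -0.151], [0, 8, 0], 1],
    [[0.168, 0.01, -0.151], [0, 8, 0], 1],
  ],
)

```text
t: 20.33
position: [0.6313, -0.1419, 0.1335]
tool_rot: [-1.567, 0.111, -0.107]
wrist_force: [-0.0, -0.1, 0.7]
width: 0.0881
```

```bash
python3 go.py .6321,-.1428,.060,-8; python3 - <<'E'
from station import ctrl
import cv2
f=ctrl.grab_frame("wrist"); cv2.imwrite("pics/w12.png",cv2.resize(f["img"],(480,360)))
E
```

```text
t 20.33 p [ 0.6313 -0.1419  0.1335] yaw -7.95 w 0.0881 F [-0.  -0.1  0.7] q6 -0.26
.6321,-.1428,.060,-8 shift [ 0.0011  0.0735 -0.0008] turn [-0.04  0.05 -0.13]
```

View pics/w12.png

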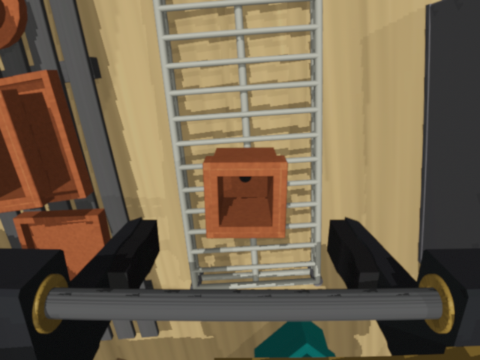

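drive_tool(
  targets=[
    [[0.001, 0.02, -0.001], [0, 0, 0], 1],
    [[0.001, 0.038, -0.001], [0, 0, 0], 1],
    [[0.001, 0.055, -0.001], [0, 0, 0], 1],
    [[0.001, 0.065, -0.001], [0, 0, 0], 1],
    [[0.001, 0.071, -0.001], [0, 0, 0], 1],
    [[0.001, 0.073, -0.001], [0, 0, 0], 1],
    [[0.001, 0.073, -0.001], [0, 0, 0], 1],
  ],
)

```text
t: 20.97
position: [0.633, -0.1437, 0.0621]
tool_rot: [-1.568, 0.109, -0.109]
wrist_force: [0.3, -0.1, 0.6]
width: 0.0881
```

drive_tool(
  targets=[
    [[0, 0, 0], [0, 0, 0], 0.3],
    [[0, 0, 0], [0, 0, 0], 0.3],
    [[0, 0, 0], [0, 0, 0], 0.3],
    [[0, 0, 0], [0, 0, 0], 0.3],
    [[0, 0, 0], [0, 0, 0], 0.3],
    [[0, 0, 0], [0, 0, 0], 0.3],
    [[0, 0, 0], [0, 0, 0], 0.3],
    [[0, 0, 0], [0, 0, 0], 0.3],
  ],
  force=20,
)

```text
t: 21.63
position: [0.6331, -0.144, 0.0619]
tool_rot: [-1.568, 0.109, -0.109]
wrist_force: [0.0, 0.7, 2.3]
width: 0.0538
```

```bash
python3 go.py .4672,-.1904,.15,-4.6
```

```text
t 21.63 p [ 0.6331 -0.144   0.0619] yaw -7.97 w 0.0538 F [0.  0.7 2.3] q6 -0.26
.4672,-.1904,.15,-4.6 shift [-0.1578 -0.0881 -0.069 ] turn [ 0.01 -3.37  0.01]
```

drive_tool(
  targets=[
    [[0, -0.01, 0], [0, 0, 0], 0.3],
    [[0, -0.03, 0], [0, 0, 0], 0.3],
    [[0, -0.055, 0], [0, 0, 0], 0.3],
    [[0, -0.08, 0], [0, 0, 0], 0.3],
    [[-0.012, -0.088, -0.005], [0, -0.5, 0], 0.3],
    [[-0.034, -0.088, -0.015], [0, -1, 0], 0.3],
    [[-0.058, -0.088, -0.025], [0, -1.5, 0], 0.3],
    [[-0.084, -0.088, -0.037], [0, -2, 0], 0.3],
    [[-0.11, -0.088, -0.048], [0, -3, 0], 0.3],
    [[-0.134, -0.088, -0.059], [0, -3.4, 0], 0.3],
    [[-0.15, -0.088, -0.067], [0, -3.4, 0], 0.3],
    [[-0.158, -0.088, -0.07], [0, -3.4, 0], 0.3],
  ],
  force=30,
)

```text
t: 22.63
position: [0.4653, -0.1919, 0.1504]
tool_rot: [-1.57, 0.064, -0.064]
wrist_force: [1.0, -0.2, -1.2]
width: 0.0536
```

drive_tool(
  targets=[
    [[0, 0, 0], [0, 0, 0], 0.3],
    [[0, 0, 0], [0, 0, 0], 0.3],
    [[0, 0, 0], [0, 0, 0], 0.3],
  ],
)

```text
t: 22.88
position: [0.4677, -0.1912, 0.1499]
tool_rot: [-1.57, 0.062, -0.063]
wrist_force: [0.1, -0.7, -0.7]
width: 0.0536
```

```bash
python3 go.py .4672,-.191,.0669,-4.6; python3 - <<'E'
from station import ctrl
import cv2
f=ctrl.grab_frame("wrist"); cv2.imwrite("pics/w13.png",cv2.resize(f["img"],(480,360)))
E
```

```text
t 22.88 p [ 0.4677 -0.1912  0.1499] yaw -4.54 w 0.0536 F [ 0.1 -0.7 -0.7] q6 -0.54
.4672,-.191,.0669,-4.6 shift [-0.0006  0.083   0.0002] turn [0.01 0.06 0.04]
```

View pics/w13.png

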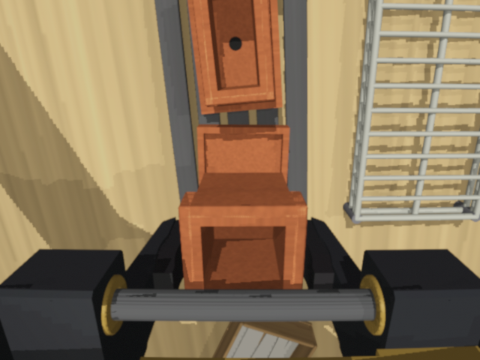

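drive_tool(
  targets=[
    [[-0.0005, 0.02, 0], [0, 0, 0], 0.3],
    [[-0.0005, 0.04, 0], [0, 0, 0], 0.3],
    [[-0.0005, 0.055, 0], [0, 0, 0], 0.3],
    [[-0.0005, 0.063, 0], [0, 0, 0], 0.3],
    [[-0.0005, 0.069, 0], [0, 0, 0], 0.3],
    [[-0.0005, 0.074, 0], [0, 0, 0], 0.3],
    [[-0.0005, 0.078, 0], [0, 0, 0], 0.3],
    [[-0.0005, 0.08, 0], [0, 0, 0], 0.3],
    [[-0.0005, 0.082, 0], [0, 0, 0], 0.3],
    [[-0.0005, 0.083, 0], [0, 0, 0], 0.3],
    [[-0.0005, 0.083, 0], [0, 0, 0], 0.3],
  ],
)

```text
t: 23.85
position: [0.4665, -0.1914, 0.067]
tool_rot: [-1.57, 0.062, -0.063]
wrist_force: [0.1, 0.2, -0.8]
width: 0.0542
```

drive_tool(
  targets=[
    [[0, 0.0005, 0], [0, 0, 0], 0.3],
    [[0, 0.001, 0], [0, 0, 0], 0.3],
  ],
)

```text
t: 24.02
position: [0.4666, -0.1915, 0.0668]
tool_rot: [-1.57, 0.062, -0.063]
wrist_force: [-5.5, 2.6, 16.0]
width: 0.0538
```

drive_tool(
  targets=[
    [[0, -0.001, 0], [0, 0, 0], 0.3],
    [[0, -0.001, 0], [0, 0, 0], 1],
    [[0, -0.001, 0], [0, 0, 0], 1],
    [[0, -0.001, 0], [0, 0, 0], 1],
    [[0, -0.001, 0], [0, 0, 0], 1],
    [[0, -0.015, 0], [0, 0, 0], 1],
    [[0, -0.035, 0], [0, 0, 0], 1],
    [[0, -0.065, 0], [0, 0, 0], 1],
    [[0, -0.095, 0], [0, 0, 0], 1],
    [[0, -0.13, 0], [0, 0, 0], 1],
    [[0, -0.13, 0], [0, 0, 0], 1],
    [[0, -0.13, 0], [0, 0, 0], 1],
  ],
)

```text
t: 25.02
position: [0.4668, -0.1916, 0.197]
tool_rot: [-1.572, 0.06, -0.065]
wrist_force: [0.2, 0.1, -0.5]
width: 0.0881
```

drive_tool(
  targets=[
    [[0.03, 0, -0.03], [0, 0, 0], 1],
    [[0.06, 0, -0.06], [0, 0, 0], 1],
    [[0.06, 0, -0.09], [0, 0, 0], 1],
    [[0.06, 0, -0.12], [0, 0, 0], 1],
    [[0.06, 0, -0.15], [0, 0, 0], 1],
    [[0.06, 0, -0.18], [0, 0, 0], 1],
    [[0.06, 0, -0.2], [0, 0, 0], 1],
    [[0.06, 0, -0.2], [0, 0, 0], 1],
    [[0.06, 0, -0.2], [0, 0, 0], 1],
  ],
)

```text
t: 25.77
position: [0.5096, -0.3955, 0.1937]
tool_rot: [-1.567, 0.065, -0.062]
wrist_force: [0.9, 0.6, 0.2]
width: 0.0884
```

```bash
python3 go.py; cat >m2.py <<'E'
from station import ctrl
from h import *
f=ctrl.grab_frame("top"); g=ctrl.grab_frame("scene")
for c in("top","scene"):
  for k in("large","small","square","trough"):
    for p in ("pot_","saucer_"):
      d=[e for e in ctrl.mark_of(c,p+k) if abs(e["position"][0]-.47)<.05]
      if d: print(c,p+k,round(d[0]["confidence"],2),np.round(d[0]["position"],4))
cv2.imwrite("pics/z1.png",cv2.resize(f["img"][200:310,170:470],None,fx=2.6,fy=2.6,interpolation=cv2.INTER_CUBIC))
cv2.imwrite("pics/z2.png",cv2.resize(g["img"][180:310,150:440],None,fx=2.7,fy=2.7,interpolation=cv2.INTER_CUBIC))
E
python3 m2.py
```

```text
t 25.77 p [ 0.5096 -0.3955  0.1937] yaw -4.65 w 0.0884 F [0.9 0.6 0.2] q6 -0.76
top pot_large 0.56 [0.4723 0.1109 0.0352]
top saucer_large 0.55 [0.4732 0.1076 0.029 ]
top pot_small 0.7 [0.4606 0.0074 0.0285]
top saucer_small 0.49 [0.4643 0.0081 0.0288]
top pot_square 0.79 [ 0.467  -0.1896  0.0317]
top saucer_square 0.58 [ 0.4707 -0.1909  0.0262]
top pot_trough 0.66 [0.472  0.1119 0.0337]
scene pot_large 0.85 [0.4697 0.1108 0.0362]
scene saucer_large 0.61 [0.472  0.1085 0.0279]
scene pot_small 0.71 [0.4642 0.0072 0.0343]
scene saucer_small 0.55 [0.4705 0.0095 0.0305]
scene pot_square 0.71 [ 0.4686 -0.1912  0.031 ]
scene saucer_square 0.56 [ 0.4679 -0.1922  0.0285]
scene pot_trough 0.82 [ 0.4729 -0.089   0.0368]
scene saucer_trough 0.91 [ 0.4705 -0.0886  0.0275]
```

View pics/z1.png

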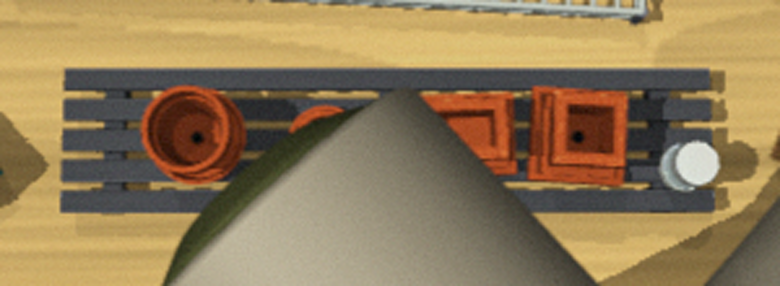

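View pics/z2.png

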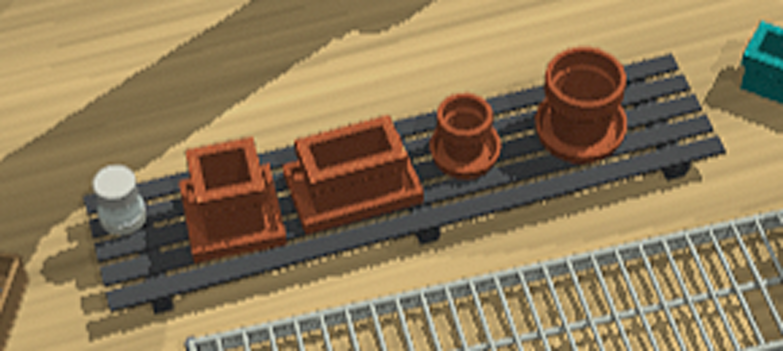

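drive_tool(
  targets=[
    [[0, 0, 0], [0, 0, 0], 1],
    [[0, 0, 0], [0, 0, 0], 1],
    [[0, 0, 0], [0, 0, 0], 1],
  ],
)

```text
t: 26.92
position: [0.5102, -0.3954, 0.1957]
tool_rot: [-1.57, 0.063, -0.063]
wrist_force: [0.1, -0.3, 0.1]
width: 0.0882
```

```bash
python3 -c "
from station import ctrl
print(ctrl.hand_in())"
```

```text
the job is handed in; nothing more can be done
None
```

All four pots now stand in their own saucers on the plant stand, and I handed the job in at about 27 s. I moved the trough, large round, small round and square pots in that order. Each was gripped across its collar and lowered slowly until light contact before I let go.

**Last checks:** the scene picture showed every pot upright in its saucer, with the saucers where they lay at the start. The networks put the pots 1 to 7 mm from their saucer centres. The largest gap was the small pot, at 4 to 7 mm against a limit of 13 mm; I did not re-measure it more finely.

**What disagreed or was not seen:**
- **Round pots:** the gripper read about 3 to 4 mm narrower than the stated collar widths (62.8 mm for 66, 42.1 mm for 46). Both were carried without visible slip.
- **Top camera:** the arm blocked part of the last top view. The trough was confirmed only from the scene camera, and the network's top-view "trough" report was the large pot.
- **Trough contact:** the trough was pressed with about 27 N for a moment when it touched down. The others were set down with about 8 to 16 N.

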